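# Close up the bench steriliser for its leak test

### The job

Get the small top-loading steriliser ready for its morning leak test, pushing with a fingertip only: press the lid fully down, then push the spokes of the wheel round clockwise (seen from above) until it stops, so that the bolts are home under the lugs, then push the vent lever round clockwise to its stop, across the pipe, to shut the vent. Grasp and lift nothing: the lid must not be raised any higher, and the pouch, tape roll and dropper bottle round it must stay where they are.

Things in the scene. Friction and masses are not known exactly. Their poses are not given: they have to be found in the camera images.
- steriliser: Small top-loading steam steriliser, fixed: white drum 216 mm across on a grey foot. Origin: centre of its underside, on the worktop. x points to its rear (lid hinge), -x to its front (grey display pod, 139 mm out, 73 mm high), y to its left. Steel rim 236 mm across, 150 mm above the worktop; six hooked lugs on it reach 185 mm. On its right (-y) a vent pipe with a brass valve.
- lid (a joint): Lid angle, rad. 0 = fully down on the rim, positive = open (front raised); starts ajar at 0.22 to 0.36. The hinge is stiff, so the lid stays where it is left; a few newtons (1 to 5) down on its tab shut it. Hinge axis: level, along the steriliser's y, at its x = +128 mm, z = 166 mm.
- lid_tab (a point): Centre of the flat top of the black tab (40 mm radially, 50 mm wide, 14 mm thick) that sticks out of the front of the lid: the place to press down. With the lid down it is 126 mm in front of the drum's axis, 254 mm from the hinge axis, 167 mm above the worktop. Moves with the lid.
- wheel (a joint): Angle of the three-spoked locking wheel on the lid, rad; grows clockwise seen from above, from 0 to its stop at 2.4 = locked. Starts at 0 to 0.6, stays where it is left; 0.3 N m turns it (5 N at 60 mm from the axis). It drives six bolts 14 mm outward. At value q one spoke points q clockwise of the steriliser's +x, the others 120 degrees to either side of it.
- wheel_hub (a point): Centre of the wheel's hub (42 mm across, top 15 mm above this point) on its axis; 211 mm above the worktop with the lid down, above the drum's centre. Three 11 mm round steel spokes run out to black balls. Beneath them (lid down): a cover out to 37 mm from the axis, 187 mm high, and bolt guides 183 mm high; a fingertip at 190 mm clears all.
- spoke_end (a point): Centre of the black ball (20 mm across) on the end of the spoke that points to the steriliser's +x at wheel value 0; 80 mm from the axis, 214 mm above the worktop with the lid down. Turns with the wheel.
- vent (a joint): Angle of the vent lever, rad; grows clockwise seen from above. 0 = pointing outward along the pipe (-y of the steriliser), open; 1.571 = its stop, pointing to the front (-x), across the pipe, shut. Starts at 0 to 0.3, stays where it is left; 0.13 N m (2 to 3 N at 50 mm) turns it.
- vent_pivot (a point): Point on the vent lever's vertical turning axis, at the lever's middle height: 158 mm right of the drum's axis, 176 mm above the worktop. Beneath the lever are only the valve body (28 mm across) and the pipe (13 mm, its top 135 mm above the worktop, bent down at its end).
- vent_tip (a point): Outer end of the vent lever, 80 mm from its pivot; the outer 45 mm of the lever is a round black sleeve 13 mm thick, the rest a flat steel bar 12 mm wide.
- pouch: Bystander: sealed blue sterilisation pouch, 200 x 75 x 15 mm, lying left of the steriliser. Origin: centre of its underside, x along its length.
- tape_roll: Bystander: roll of tan tape, 96 mm across, 25 mm high, lying flat at the front left. Origin: centre of its underside.
- dropper: Bystander: brown dropper bottle with black cap, 33 mm across, 102 mm high, standing at the front right. Origin: centre of its underside.

How it is judged:
On the way, in this order (a step that is already met when the one before it is completed fails the run):
1. the lid is pressed fully down (value of joint lid below 0.025 rad), for 0.2 s.
2. the wheel is turned clockwise to its stop (value of joint wheel above 2.3 rad and value of joint lid below 0.025 rad), for 0.2 s.
3. the vent lever is pushed across the pipe (value of joint vent above 1.46 rad), for 0.2 s.
At the end, for the whole second after the job is handed in: Lid down (within 0.025 rad of shut), wheel at its clockwise stop (above 2.3 of 2.4 rad), vent lever across the pipe (above 1.46 of 1.571 rad) (all of step 2 and value of joint vent above 1.46 rad); the robot touches nothing.
It fails at once if the lid is lifted further open (value of joint lid above 0.42 rad).
It fails at once if a bystander is shifted by more than 30 mm, or lifted (distance of any of pouch, tape_roll, dropper from where it was at the start of the episode above 0.03 m or height (world z) of any of pouch, tape_roll, dropper above 0.02 m).
It fails at once if the dropper bottle is tipped over (angle between dropper's own z axis and vertical above 0.5 rad).
It also fails if it takes over 61 s, if anything falls off the work surface, if the arm or the gripper's body presses on something with over 40 N, if the wrist force passes 120 N, or if a joint passes its speed limit or range.

### The arm

A 7-joint arm with a two-finger parallel gripper is mounted at the origin on a cart in front of the work surface, level with it; the furniture and walls round the work are solid. World frame = base frame: x ahead of the robot, y to its left, z up, the work surface at z = 0. Lengths are in m, angles in rad, forces in N, time in s.
With the tool pointing down it reaches from about 0.425 to 0.875 m from the base axis. Payload 4.7 kg.
Tool frame: the origin (TCP) lies midway between the tips of the shut fingers; the grasp point (between the pads) lies ctrl.grasp_offset behind it (ctrl.grasp_offset is the distance from the TCP to the grasp point, in m); z points along the fingers, y is the line along which they close (so a half turn about z gives the same grasp; the last joint's range is limited). The gripper opens to 87 mm and grips with 3 to 60 N. Pads are 19 mm wide; open, the fingers measure 117 mm over their backs; the gripper's body (75 mm by 190 mm) begins 51 mm behind the grasp point.
Start: joints at [1.255, 0.321, -0.07, 1.45, 0.023, 1.371, -0.057], TCP at [0.21, -0.615, 0.223] pointing down, gripper open.
Joint ranges: [-2.86, 2.86], [-0.3, 2.09], [-1.38, 1.24], [0.06, 2.45], [-1.56, 4.7], [0.09, 2.05], [-2.69, 2.69]. Speed limits (rad/s): [2.57, 2.57, 3.14, 3.14, 3.14, 3.14, 3.14].

### API

Orientations are given as a rotation vector (axis times angle).
In Python, from bench import ctrl gives the robot as it stands. The module is installed in compiled form; this text tells all that it offers.
- The arm moves only by the tool jog_arm, never from a script. Its argument "moves" is one flat list of numbers, 7 for each row, row after row: the shift along the tool's x, y, z in units of 30 cm (1.0 is 30 cm), then the turn, a rotation vector about the tool's x, y, z in units of 60 degrees (1.0 is 60 degrees), then the gripper's target within -1 to 1 (fully open at 1, half-way at 0, shut at -1). In form: [x, y, z, wx, wy, wz, fingers, x, y, z, wx, wy, wz, fingers, ...]. A call has exactly 8 rows; each row is the pose to reach, as a shift and turn from the pose commanded when the call began, along the tool's axes at that moment; what a row does not reach only later rows make up. A row lasts 1/8 s, in which the tool goes at most 62.5 mm and 10.7 degrees, less where a joint would pass 70% of its speed; a pose out of reach is approached as far as the arm can. A call with a number of a shift or a turn outside -1 to 1 is refused whole. A call with a gripper value outside its range is refused whole. The fingers move at their own pace and stop on an object; "newtons" is the grip in N (left out, the last holds). Time passes only in rows, so rows that repeat a pose let the fingers close, or fill a call up. It gives the time, the measured TCP pose, the force, the opening and the grip force at its end, in the units of the state.
- ctrl.get_state(): the state, without advancing time (a new reading comes with each control period).
- ctrl.get_image(name): name is "side" or "top"; returns a dict with "pixels" (480x640x3 uint8, red, green, blue), "fx", "fy", "cx", "cy" (pixels), "xyz" and "rotation" of the camera in the world. Camera axes: x right, y up, looking along -z (the intrinsics and any distortion apply to the point x, -y, -z); pixel columns grow to the right and rows downward; lengths in m; the calibration is good to about 2 mm. A picture is of the moment at which its call begins. There is no depth.
- ctrl.close_job(): hands the job in; it is judged then, once.
The state is a dict: "time": time; "joint_positions": joint angles; "qd": joint speeds; "joint_torque": joint torques, N m; "position": TCP position; "tool_rot": TCP orientation; "ft_force": force on the tool from outside, world axes, zero at the start; "torque": the same for the moment, N m; "grip_width": opening from 0.0 (shut) to 1.0 (fully open); "grip_force": force on a finger pad.
Only numpy, scipy, OpenCV 4.12 (cv2) and the standard library are available. Lean on these libraries where they do the work, as an engineer would, in place of code of your own. Each camera call takes 0.05 s, during which the arm holds its last target. There are 200 camera calls.

## Working session

There is one attempt and no reset: what is moved stays moved. The work goes in short steps, Python scripts to look and compute and a tool call to move; the robot and the scene stay as the last step left them, time stands still between calls to the robot, and variables do not carry over. Pictures are saved under pics/ and viewed, at most 10 in all, crops included, and the job is handed in when it is done.

Besides the shell and the picture viewer there is one more tool, called after "Emit:" as name(argument=value, ...) on one line, values as JSON. jog_arm: Moves the arm, as the interface text tells. Its arguments: {"type":"object","properties":{"moves":{"type":"array"},"newtons":{"type":"number"}},"required":["moves"]}

```bash
mkdir -p pics
python3 - <<'E'
from bench import ctrl
import cv2, numpy as np
s=ctrl.get_state()
for k in("time","position","tool_rot","ft_force","grip_width"):print(k,s[k])
print(ctrl.grasp_offset)
for n in("side","top"):
    im=ctrl.get_image(n); cv2.imwrite(f"pics/{n}0.png",im["pixels"][:,:,::-1])
    print(n,{k:np.round(v,4).tolist() for k,v in im.items() if k!="pixels"})
E
```

```text
time 0.0
position [ 0.21026245 -0.61444875  0.22143502]
tool_rot [-3.09707199e+00 -5.15404167e-01  6.72443774e-04]
ft_force [ 0.0232015  -1.12060031 -0.52100727]
grip_width 0.9991500889516259
0.0187
side {'fx': 530.0995, 'fy': 530.0995, 'cx': 325.9712, 'cy': 247.3516, 'xyz': [0.0734, -0.1283, 1.0223], 'rotation': [0.4721, -0.3592, -1.2794]}
top {'fx': 520.7347, 'fy': 520.7347, 'cx': 317.8123, 'cy': 233.6978, 'xyz': [0.4776, 0.0319, 1.0244], 'rotation': [0.111, -0.1081, -1.567]}
```

View pics/side0.png

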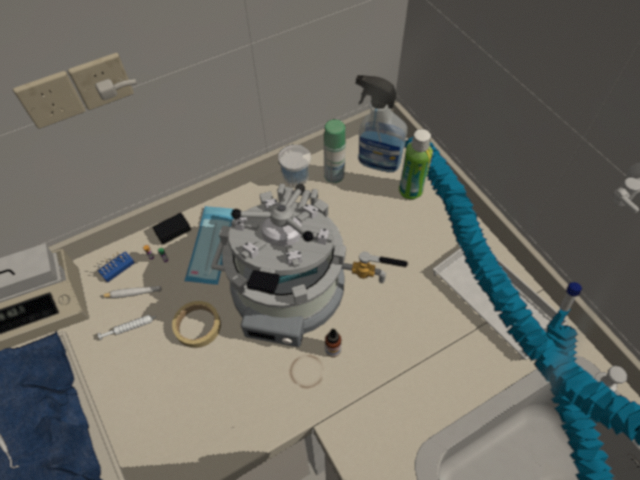

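View pics/top0.png

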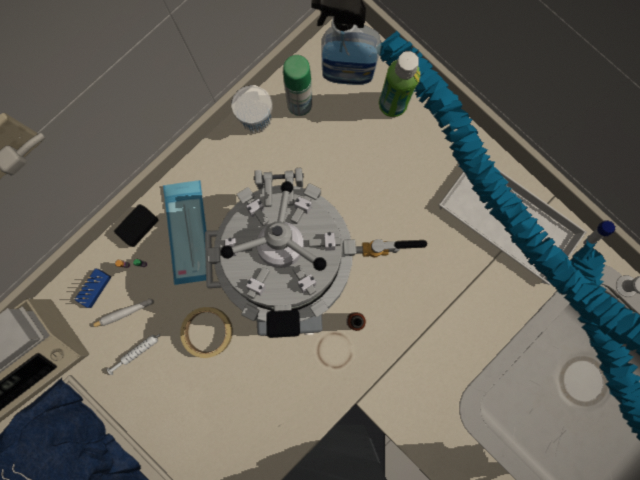

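The side view shows the lid ajar with its tab at (263,281), the hub at (282,212), balls at (236,214), (308,236) and about (300,187), and the vent tip at (406,263). The top view shows the tab at (283,323), the hub at (278,234), balls at (287,187), (227,252) and (320,264), the vent sleeve ending at (426,244), and the dropper at (356,321). Next I'll refine these as dark blobs and triangulate.

```bash
cat > h.py <<'E'
import numpy as np, cv2
from scipy.spatial.transform import Rotation as R
from bench import ctrl
def ray(im,p):
    d=R.from_rotvec(im["rotation"]).apply([(p[0]-im["cx"])/im["fx"],-(p[1]-im["cy"])/im["fy"],-1])
    return np.array(im["xyz"]),d/np.linalg.norm(d)
def tri(a,pa,b,pb):
    (o,d),(q,e)=ray(a,pa),ray(b,pb)
    t=np.linalg.lstsq(np.c_[d,-e],q-o,rcond=None)[0]
    x,y=o+t[0]*d,q+t[1]*e
    return (x+y)/2,np.linalg.norm(x-y)
def plane(im,p,z):
    o,d=ray(im,p); return o+d*(z-o[2])/d[2]
def blobs(im,thr=50,amin=25,amax=1500,box=(150,140,450,380)):
    m=(im["pixels"].max(2)<thr).astype(np.uint8)
    n,l,s,c=cv2.connectedComponentsWithStats(m)
    return [(np.round(c[i],1).tolist(),s[i].tolist()) for i in range(1,n) if amin<s[i][4]<amax and box[0]<c[i][0]<box[2] and box[1]<c[i][1]<box[3]]
E
python3 - <<'E'
from h import *
for n in("side","top"):
    im=ctrl.get_image(n)
    print(n); [print(b) for b in blobs(im)]
    c=im["pixels"][160:360,200:450,::-1]
    cv2.imwrite(f"pics/{n}1.png",cv2.resize(c,None,fx=3,fy=3,interpolation=cv2.INTER_CUBIC))
E
```

```text
side
([376.3, 165.0], [360, 159, 35, 11, 80])
([235.8, 213.7], [232, 210, 8, 9, 56])
([171.2, 228.1], [153, 214, 37, 29, 615])
([307.5, 235.9], [303, 232, 10, 9, 72])
([392.8, 261.4], [380, 258, 27, 8, 116])
([263.9, 281.8], [247, 270, 45, 25, 579])
([307.0, 273.4], [298, 271, 18, 6, 31])
([262.2, 335.3], [244, 329, 38, 13, 257])
([331.9, 336.9], [327, 330, 11, 14, 104])
top
([286.5, 186.5], [281, 181, 12, 11, 95])
([410.1, 244.0], [395, 241, 32, 8, 202])
([226.4, 251.5], [220, 246, 14, 12, 128])
([319.3, 263.6], [313, 258, 13, 13, 126])
([284.0, 320.0], [247, 282, 86, 55, 985])
([354.3, 321.2], [347, 314, 16, 15, 182])
```

View pics/side1.png

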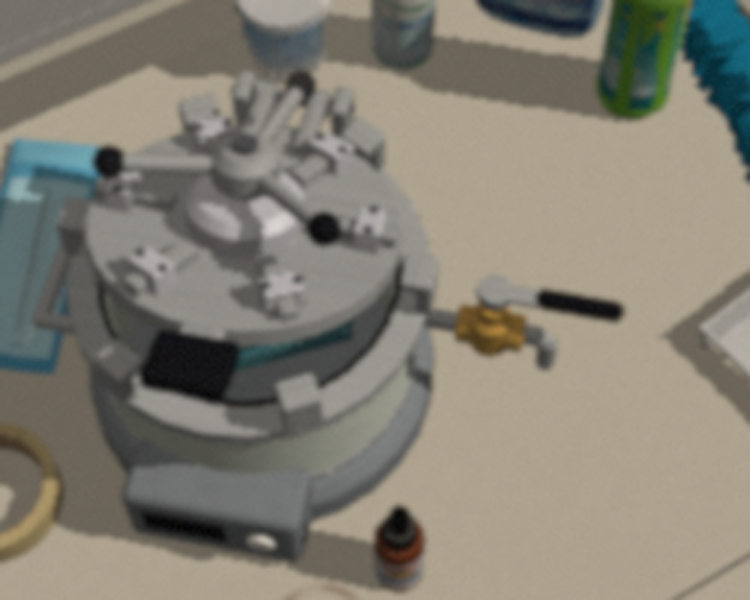

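View pics/top1.png

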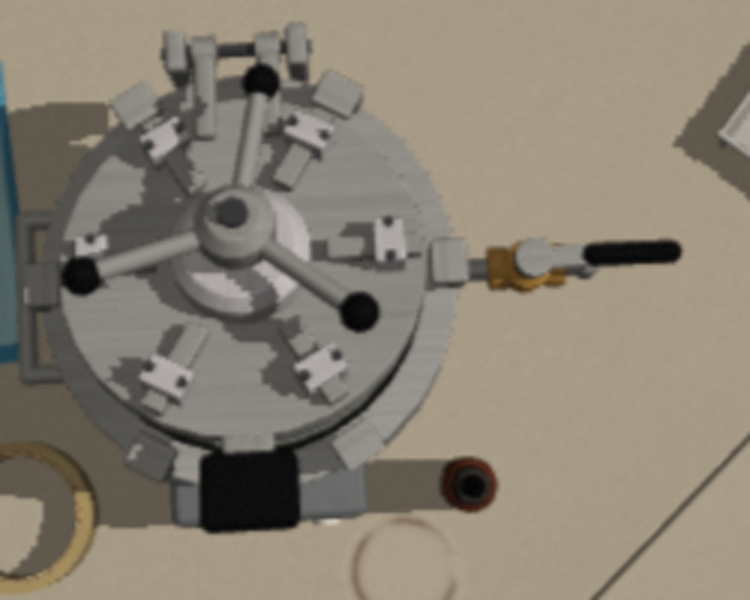

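The crops show the side view's third ball at about (300.7,187.7) and its vent pivot at (365.3,257.3), tip (407,263.7). In the top view the vent pivot is at (378.3,246), tip (427,243.7), and the tab at (283.3,323.3).

Run:
```python
from h import *
S,T=ctrl.get_image("side"),ctrl.get_image("top")
P={}
for k,a,b in [("b0",(300.7,187.7),(286.5,186.5)),("bL",(235.8,213.7),(226.4,251.5)),("bR",(307.5,235.9),(319.3,263.6)),
 ("tab",(264,281),(283.3,322.5)),("piv",(365.3,257.3),(378.3,246)),("tip",(407,263.7),(427,243.7)),("drop",(331.5,333),(355,321.2))]:
    P[k],e=tri(S,a,T,b); print(k,np.round(P[k],4),round(e,4))
b=np.array([P["b0"],P["bL"],P["bR"]]); c=b.mean(0)
n=np.cross(b[1]-b[0],b[2]-b[0]); n/=np.linalg.norm(n); n*=np.sign(n[2])
print("wheel c",c,"radii",np.linalg.norm(b-c,axis=1),"n",n,"tilt",np.arccos(n[2]))
d=c-P["tab"]; print("yaw hub-tab",np.arctan2(d[1],d[0]),"yaw tilt",np.arctan2(-n[1],-n[0]))
v=P["tip"]-P["piv"]; print("vent len",np.linalg.norm(v),"dir",np.arctan2(v[1],v[0]))
print("hinge pins at .166", [plane(T,(200+x/3,160+50/3),.166) for x in(175,297)])
```

```text
b0 [0.6657 0.0816 0.2225] 0.0027
bL [0.5594 0.169  0.2515] 0.0015
bR [0.5407 0.0306 0.2607] 0.0011
tab [0.4544 0.0845 0.2281] 0.0019
piv [ 0.5775 -0.0674  0.1698] 0.0021
tip [ 0.5804 -0.1458  0.1758] 0.0003
drop [ 0.4526 -0.0345  0.0771] 0.0028
wheel c [0.58859229 0.09374881 0.24491308] radii [0.08120665 0.08100157 0.08080922] n [0.28233538 0.0253454  0.95898089] tilt 0.28741136940483897
yaw hub-tab 0.06920500722959556 yaw tilt -3.0520620876876707
vent len 0.07868660886521026 dir -1.534532634365679
hinge pins at .166 [array([0.69539157, 0.13424291, 0.166     ]), array([0.69544011, 0.06547632, 0.166     ])]
```

Run:
```python
from h import *
S,T=ctrl.get_image("side"),ctrl.get_image("top")
for k,a,b in [("nozzle",(573,289),(607,228)),("tap",(614,375),(629,284)),("green cap",(422,137),(408,62)),("hose bend",(425,150),(397,45)),("hose mid",(478,248),(480,160)),("hose junction",(560,355),(578,300))]:
    p,e=tri(S,a,T,b); print(k,np.round(p,3),round(e,4))
print(plane(T,(205,332),.02))
```

```text
nozzle [ 0.607 -0.444  0.171] 0.0016
tap [ 0.524 -0.569  0.025] 0.0151
green cap [ 0.894 -0.121  0.18 ] 0.0009
hose bend [ 1.016 -0.132  0.01 ] 0.0057
hose mid [ 0.777 -0.3   -0.016] 0.0007
hose junction [ 0.493 -0.431  0.116] 0.0265
[0.42999268 0.24774922 0.02      ]
```

Emit:
jog_arm(moves=[0.05,-0.03,-0.2,0,0,0.15,-1,0.2,-0.14,-0.35,0,0,0.315,-1,0.38,-0.26,-0.43,0,0,0.315,-1,0.56,-0.38,-0.457,0,0,0.315,-1,0.74,-0.5,-0.457,0,0,0.315,-1,0.9,-0.62,-0.457,0,0,0.315,-1,0.97,-0.67,-0.457,0,0,0.315,-1,0.97,-0.67,-0.457,0,0,0.315,-1])

```text
time: 1.4
position: [0.4236, -0.3263, 0.3603]
tool_rot: [-3.141, -0.013, -0.003]
ft_force: [-0.3, -0.5, -0.9]
grip_width: 0.17
grip_force: 0.0
```

```bash
python3 -c "
from h import *
s=ctrl.get_state();print(s['time'],s['position'],s['ft_force'],s['grip_width']);print(R.from_rotvec(s['tool_rot']).as_matrix().round(3))"
```

```text
1.4 [ 0.42358036 -0.32629021  0.36026493] [-0.31913462 -0.50709863 -0.87315013] 0.1695674250830489
[[ 1.     0.008  0.002]
 [ 0.008 -1.     0.   ]
 [ 0.002 -0.    -1.   ]]
```

Emit:
jog_arm(moves=[0.02,-0.15,0.03,0,0,0,-1,0.03,-0.33,0.07,0,0,0,-1,0.04,-0.5,0.12,0,0,0,-1,0.05,-0.67,0.17,0,0,0,-1,0.06,-0.84,0.22,0,0,0,-1,0.07,-0.987,0.267,0,0,0,-1,0.07,-0.987,0.267,0,0,0,-1,0.07,-0.987,0.267,0,0,0,-1])

```text
time: 2.4
position: [0.4418, -0.0361, 0.2798]
tool_rot: [3.141, -0.003, 0.001]
ft_force: [-0.1, -0.7, -0.1]
grip_width: 0.005
grip_force: 0.0
```

Emit:
jog_arm(moves=[0,-0.15,0,0,0,0,-1,0.005,-0.3,0.0,0,0,0,-1,0.005,-0.385,0.03,0,0,0,-1,0.005,-0.385,0.09,0,0,0,-1,0.005,-0.385,0.14,0,0,0,-1,0.005,-0.385,0.19,0,0,0,-1,0.005,-0.385,0.24,0,0,0,-1,0.005,-0.385,0.29,0,0,0,-1])

```text
time: 3.4
position: [0.4432, 0.0804, 0.1914]
tool_rot: [3.141, -0.002, -0.0]
ft_force: [-0.9, 0.2, 1.2]
grip_width: 0.003
grip_force: 0.7
```

Emit:
jog_arm(moves=[0,0,0.03,0,0,0,-1,0,0,0.05,0,0,0,-1,0,0,0.065,0,0,0,-1,0,0,0.08,0,0,0,-1,0,0,0.09,0,0,0,-1,0,0,0.1,0,0,0,-1,0,0,0.1,0,0,0,-1,0,0,0.1,0,0,0,-1])

```text
time: 4.4
position: [0.4435, 0.0812, 0.1671]
tool_rot: [3.139, 0.0, 0.0]
ft_force: [-13.1, -3.1, 33.0]
grip_width: 0.003
grip_force: 16.5
```

Run:
```python
from h import *
s=ctrl.get_state();print(s['position'],s['ft_force'])
S,T=ctrl.get_image("side"),ctrl.get_image("top")
print(blobs(S),blobs(T))
a=np.hstack([x["pixels"][150:370,180:440,::-1] for x in(S,T)])
cv2.imwrite("pics/p2.png",cv2.resize(a,None,fx=1.5,fy=1.5,interpolation=cv2.INTER_CUBIC))
```

```text
[0.44350112 0.08115888 0.16714919] [-13.08772415  -3.05306083  32.97362223]
[([272.9, 165.0], [270, 146, 6, 36, 155]), ([298.7, 197.7], [296, 195, 6, 7, 32]), ([160.7, 227.8], [154, 219, 16, 19, 135]), ([392.8, 261.4], [380, 258, 26, 8, 108]), ([260.7, 335.0], [246, 330, 31, 11, 188]), ([331.5, 336.6], [327, 330, 10, 13, 85])] [([287.6, 198.4], [282, 193, 12, 11, 101]), ([410.1, 244.0], [395, 241, 32, 8, 201]), ([231.6, 267.1], [226, 260, 12, 14, 113]), ([320.1, 280.1], [315, 275, 11, 11, 102]), ([262.9, 329.8], [225, 290, 73, 88, 1205]), ([215.1, 309.4], [208, 305, 16, 10, 104]), ([206.1, 342.8], [205, 320, 4, 45, 60])]
```

View pics/p2.png

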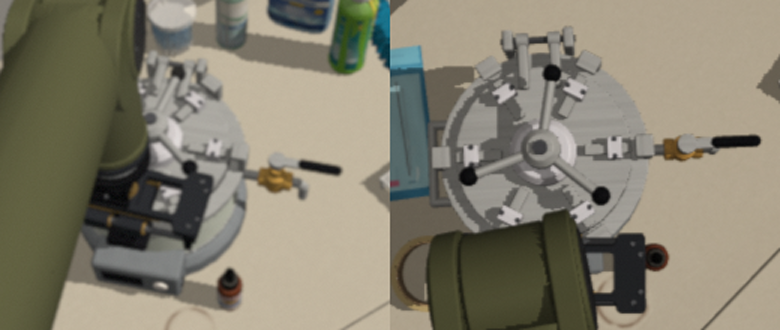

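The picture shows the lid down under the fingertip, with the wheel level and its balls at top view (288,198), (232,267) and (320,280). The TCP at z 0.167 matches the tab's shut height. Now I'll locate the wheel at its shut height.

Run:
```python
from h import *
T=ctrl.get_image("top")
b=np.array([plane(T,p,.214) for p in((287.6,198.4),(231.6,267.1),(320.1,280.1))]);c=b.mean(0)
print(b.round(4),c.round(4),np.linalg.norm(b-c,axis=1),[np.arctan2(*(p-c)[1::-1]).round(3) for p in b])
```

```text
[[0.6479 0.0815 0.214 ]
 [0.5387 0.1677 0.214 ]
 [0.5186 0.0298 0.214 ]] [0.5684 0.093  0.214 ] [0.08030443 0.0803995  0.08041816] [np.float64(-0.144), np.float64(1.949), np.float64(-2.238)]
```

Emit:
jog_arm(moves=[0,0,-0.2,0,0,0,-1,0,0,-0.37,0,0,0,-1,0.14,0.06,-0.37,0,0,0,-1,0.28,0.11,-0.37,0,0,0,-1,0.4,0.157,-0.37,0,0,0,-1,0.4,0.157,-0.3,0,0,0,-1,0.4,0.157,-0.27,0,0,0,-1,0.4,0.157,-0.27,0,0,0,-1])

```text
time: 5.55
position: [0.5626, 0.0342, 0.243]
tool_rot: [3.141, 0.001, -0.002]
ft_force: [-0.3, -0.0, 0.2]
grip_width: 0.003
grip_force: 0.0
```

Run:
```python
from h import *
s=ctrl.get_state();p=s['position'];print(s['time'],p,s['tool_rot'],s['ft_force'])
c=np.array([.568,.092])
f=lambda a:c+.058*np.array([np.cos(a),np.sin(a)])
for i in range(17):
    a=-1.64-.16*i; d=(f(a)-p[:2])/.3; print(i,round(a,2),f(a).round(4),round(d[0],3),round(-d[1],3))
S,T=ctrl.get_image("side"),ctrl.get_image("top")
cv2.imwrite("pics/p3.png",np.hstack([x["pixels"][120:380,180:440,::-1] for x in(S,T)]))
```

```text
5.55 [0.5626447  0.03422153 0.24301867] [ 3.14142710e+00  9.31225232e-04 -1.63071147e-03] [-0.31557072 -0.02216073  0.17702596]
0 -1.64 [0.564  0.0341] 0.004 0.0
1 -1.8 [0.5548 0.0355] -0.026 -0.004
2 -1.96 [0.546  0.0383] -0.056 -0.014
3 -2.12 [0.5377 0.0425] -0.083 -0.028
4 -2.28 [0.5302 0.048 ] -0.108 -0.046
5 -2.44 [0.5237 0.0546] -0.13 -0.068
6 -2.6 [0.5183 0.0621] -0.148 -0.093
7 -2.76 [0.5142 0.0704] -0.162 -0.121
8 -2.92 [0.5114 0.0793] -0.171 -0.15
9 -3.08 [0.5101 0.0884] -0.175 -0.181
10 -3.24 [0.5103 0.0977] -0.175 -0.212
11 -3.4 [0.5119 0.1068] -0.169 -0.242
12 -3.56 [0.515  0.1156] -0.159 -0.271
13 -3.72 [0.5194 0.1237] -0.144 -0.298
14 -3.88 [0.5251 0.131 ] -0.125 -0.323
15 -4.04 [0.5319 0.1374] -0.103 -0.344
16 -4.2 [0.5396 0.1426] -0.077 -0.361
```

View pics/p3.png

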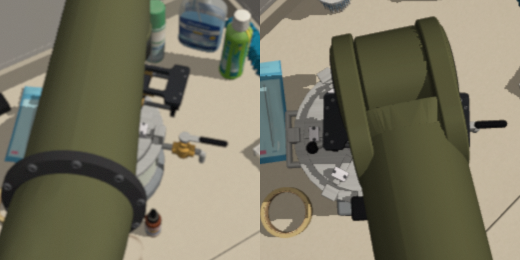

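The arm hides the wheel in both views, so I'll rely on the force readings here. Next I'll descend and begin the sweep.

Emit:
jog_arm(moves=[0.004,0,0.08,0,0,0,-1,0.004,0,0.16,0,0,0,-1,0.004,0,0.16,0,0,0,-1,-0.026,-0.004,0.16,0,0,0,-1,-0.056,-0.014,0.16,0,0,0,-1,-0.083,-0.028,0.16,0,0,0,-1,-0.108,-0.046,0.16,0,0,0,-1,-0.13,-0.068,0.16,0,0,0,-1])

```text
time: 6.65
position: [0.527, 0.053, 0.1978]
tool_rot: [3.139, -0.002, 0.014]
ft_force: [6.2, -3.6, 0.8]
grip_width: 0.005
grip_force: 2.9
```

Emit:
jog_arm(moves=[-0.018,-0.025,0,0,0,0,-1,-0.032,-0.053,0,0,0,0,-1,-0.041,-0.082,0,0,0,0,-1,-0.045,-0.113,0,0,0,0,-1,-0.045,-0.144,0,0,0,0,-1,-0.039,-0.174,0,0,0,0,-1,-0.029,-0.203,0,0,0,0,-1,-0.014,-0.23,0,0,0,0,-1])

```text
time: 7.65
position: [0.5197, 0.119, 0.1961]
tool_rot: [3.134, -0.005, -0.001]
ft_force: [-0.5, -8.6, 1.5]
grip_width: 0.008
grip_force: 3.3
```

Emit:
jog_arm(moves=[0.01,-0.013,0,0,0,0,-1,0.019,-0.025,0,0,0,0,-1,0.03,-0.036,0,0,0,0,-1,0.041,-0.046,0,0,0,0,-1,0.054,-0.055,0,0,0,0,-1,0.067,-0.063,0,0,0,0,-1,0.067,-0.063,0,0,0,0,-1,0.067,-0.063,0,0,0,0,-1])

```text
time: 8.65
position: [0.5369, 0.1385, 0.1953]
tool_rot: [3.134, -0.003, -0.011]
ft_force: [-7.4, -7.5, 2.1]
grip_width: 0.006
grip_force: 4.8
```

Emit:
jog_arm(moves=[0.007,-0.004,0,0,0,0,-1,0.014,-0.007,0,0,0,0,-1,0.021,-0.01,0,0,0,0,-1,0.028,-0.013,0,0,0,0,-1,0.028,-0.013,0,0,0,0,-1,0.028,-0.013,0,0,0,0,-1,0.028,-0.013,0,0,0,0,-1,0.028,-0.013,0,0,0,0,-1])

```text
time: 9.65
position: [0.5377, 0.1387, 0.1949]
tool_rot: [3.125, -0.004, -0.038]
ft_force: [-30.3, -16.5, 18.2]
grip_width: 0.005
grip_force: 17.8
```

Emit:
jog_arm(moves=[-0.05,0.035,0,0,0,0,-1,-0.095,0.076,0,0,0,0,-1,-0.095,0.076,-0.2,0,0,0,-1,-0.095,0.076,-0.3,0,0,0,-1,-0.02,0.25,-0.3,0,0,0,-1,0.06,0.44,-0.3,0,0,0,-1,0.14,0.63,-0.3,0,0,0,-1,0.2,0.82,-0.3,0,0,0,-1])

```text
time: 10.65
position: [0.6089, -0.1013, 0.2868]
tool_rot: [3.141, 0.001, 0.003]
ft_force: [0.7, 0.1, 0.4]
grip_width: 0.005
grip_force: 0.0
```

Run:
```python
from h import *
s=ctrl.get_state();p=s['position'];print(s['time'],p,s['tool_rot'],s['ft_force'])
S,T=ctrl.get_image("side"),ctrl.get_image("top")
print(blobs(S),blobs(T))
cv2.imwrite("pics/p4.png",np.hstack([x["pixels"][120:380,180:440,::-1] for x in(S,T)]))
```

```text
10.65 [ 0.60889662 -0.1012627   0.28679097] [3.14103141e+00 6.75214724e-04 2.65567312e-03] [0.74285498 0.12913259 0.42247936]
[([449.7, 184.5], [433, 162, 31, 52, 808]), ([302.5, 199.8], [299, 197, 7, 7, 33]), ([171.2, 228.2], [154, 214, 36, 30, 599]), ([235.5, 232.0], [232, 228, 8, 9, 53]), ([265.7, 304.8], [251, 294, 30, 22, 510]), ([262.7, 335.9], [247, 330, 32, 19, 199])] [([292.7, 199.7], [287, 195, 12, 11, 103]), ([410.1, 244.0], [395, 241, 32, 7, 186]), ([229.9, 262.2], [225, 257, 11, 12, 104]), ([316.6, 284.1], [311, 279, 12, 11, 99]), ([286.0, 327.5], [271, 315, 31, 25, 672]), ([355.2, 321.6], [350, 316, 12, 12, 102])]
```

View pics/p4.png

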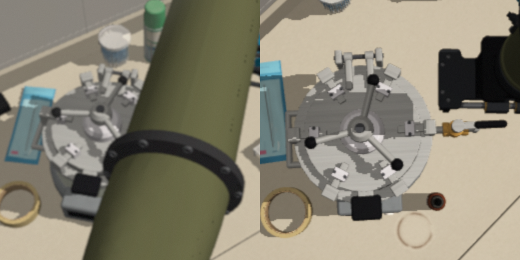

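The top view shows the lid down. The balls are now at (292.7,199.7), (229.9,262.2) and (316.6,284.1), and the vent lever is untouched. I'll check the wheel angle and plan the vent arc.

Run:
```python
from h import *
T=ctrl.get_image("top")
b=np.array([plane(T,p,.214) for p in((292.7,199.7),(229.9,262.2),(316.6,284.1))]);c=b.mean(0)
a=np.array([np.arctan2(*(p-c)[1::-1]) for p in b])
d=np.array([-.144,1.949,-2.238])-a
print(c,np.linalg.norm(b-c,axis=1),"turned",d+2*np.pi/3)
v=[plane(T,p,.176) for p in((378.3,246),(427,243.7))];print(v)
p=ctrl.get_state()["position"]; piv=np.array([.578,-.0665])
f=lambda a:piv+.055*np.array([np.cos(a),np.sin(a)])
for i in range(17):
    g=-1.0-.12*i; e=(f(g)-p[:2])/.3; print(i,round(g,2),f(g).round(4),round(e[0],3),round(-e[1],3))
```

```text
[0.56819459 0.0930568  0.214     ] [0.08004974 0.08051735 0.080298  ] turned [2.19898708 2.19778513 2.19443583]
[array([ 0.57642516, -0.06564447,  0.176     ]), array([ 0.58029749, -0.1455582 ,  0.176     ])]
0 -1.0 [ 0.6077 -0.1128] -0.002 0.027
1 -1.12 [ 0.602 -0.116] -0.021 0.038
2 -1.24 [ 0.5959 -0.1185] -0.041 0.046
3 -1.36 [ 0.5895 -0.1203] -0.063 0.052
4 -1.48 [ 0.583  -0.1213] -0.084 0.055
5 -1.6 [ 0.5764 -0.1215] -0.106 0.056
6 -1.72 [ 0.5698 -0.1209] -0.128 0.054
7 -1.84 [ 0.5634 -0.1195] -0.15 0.049
8 -1.96 [ 0.5571 -0.1174] -0.171 0.042
9 -2.08 [ 0.5512 -0.1145] -0.19 0.033
10 -2.2 [ 0.5456 -0.111 ] -0.209 0.021
11 -2.32 [ 0.5405 -0.1068] -0.226 0.007
12 -2.44 [ 0.536 -0.102] -0.241 -0.009
13 -2.56 [ 0.532  -0.0967] -0.254 -0.027
14 -2.68 [ 0.5288 -0.091 ] -0.265 -0.046
15 -2.8 [ 0.5262 -0.0849] -0.274 -0.066
16 -2.92 [ 0.5243 -0.0786] -0.28 -0.087
```

Emit:
jog_arm(moves=[0,0.03,0.1,0,0,0,-1,0,0.03,0.25,0,0,0,-1,0,0.03,0.38,0,0,0,-1,0,0.03,0.4,0,0,0,-1,-0.02,0.038,0.4,0,0,0,-1,-0.041,0.046,0.4,0,0,0,-1,-0.063,0.052,0.4,0,0,0,-1,-0.084,0.055,0.4,0,0,0,-1])

```text
time: 11.8
position: [0.5844, -0.1161, 0.1671]
tool_rot: [3.141, 0.0, 0.006]
ft_force: [3.6, 1.0, 1.3]
grip_width: 0.006
grip_force: 1.6
```

Emit:
jog_arm(moves=[-0.022,0.005,0,0,0,0,-1,-0.044,0.003,0,0,0,0,-1,-0.066,-0.004,0,0,0,0,-1,-0.087,-0.011,0,0,0,0,-1,-0.106,-0.02,0,0,0,0,-1,-0.125,-0.032,0,0,0,0,-1,-0.142,-0.047,0,0,0,0,-1,-0.157,-0.063,0,0,0,0,-1])

```text
time: 12.8
position: [0.5357, -0.0974, 0.1655]
tool_rot: [3.141, -0.0, -0.001]
ft_force: [2.9, -1.8, 0.1]
grip_width: 0.007
grip_force: 1.1
```

Emit:
jog_arm(moves=[-0.007,-0.009,0,0,0,0,-1,-0.013,-0.018,0,0,0,0,-1,-0.019,-0.028,0,0,0,0,-1,-0.024,-0.037,0,0,0,0,-1,-0.029,-0.047,0,0,0,0,-1,-0.033,-0.057,0,0,0,0,-1,-0.033,-0.057,0,0,0,0,-1,-0.033,-0.057,0,0,0,0,-1])

```text
time: 13.8
position: [0.5279, -0.0847, 0.1658]
tool_rot: [3.136, -0.004, 0.007]
ft_force: [6.7, -9.9, -2.8]
grip_width: 0.004
grip_force: 4.9
```

Emit:
jog_arm(moves=[0,-0.005,0,0,0,0,-1,0,-0.01,0,0,0,0,-1,0,-0.015,0,0,0,0,-1,0,-0.015,0,0,0,0,-1,0,-0.015,0,0,0,0,-1,0,-0.015,0,0,0,0,-1,0,-0.015,0,0,0,0,-1,0,-0.015,0,0,0,0,-1])

```text
time: 14.8
position: [0.5279, -0.0844, 0.1659]
tool_rot: [3.131, -0.009, 0.007]
ft_force: [6.7, -17.2, -4.2]
grip_width: 0.001
grip_force: 8.5
```

Emit:
jog_arm(moves=[0,0.06,0,0,0,0,-1,0,0.2,0,0,0,0,-1,0,0.25,-0.1,0,0,0,-1,0,0.3,-0.25,0,0,0,-1,0,0.5,-0.4,0,0,0,-1,0,0.7,-0.5,0,0,0,-1,0,0.9,-0.5,0,0,0,-1,0,0.95,-0.5,0,0,0,-1])

```text
time: 15.8
position: [0.5247, -0.3645, 0.3151]
tool_rot: [-3.141, 0.007, 0.002]
ft_force: [0.5, 0.8, 0.3]
grip_width: 0.007
grip_force: 0.0
```

Run:
```python
from h import *
s=ctrl.get_state();print(s['time'],s['position'],s['ft_force'])
S,T=ctrl.get_image("side"),ctrl.get_image("top")
print(blobs(T))
cv2.imwrite("pics/p5.png",cv2.resize(np.hstack([x["pixels"][120:380,180:440,::-1] for x in(S,T)]),None,fx=1.5,fy=1.5))
```

```text
15.8 [ 0.52474846 -0.36445671  0.31509157] [0.54452422 0.80250744 0.25104999]
[([292.8, 199.4], [287, 194, 12, 12, 107]), ([230.0, 262.3], [224, 257, 13, 12, 114]), ([380.4, 277.8], [377, 262, 8, 32, 203]), ([316.7, 284.1], [311, 278, 12, 13, 124]), ([285.9, 327.3], [271, 315, 31, 25, 709]), ([354.2, 321.3], [347, 314, 16, 15, 177])]
```

View pics/p5.png

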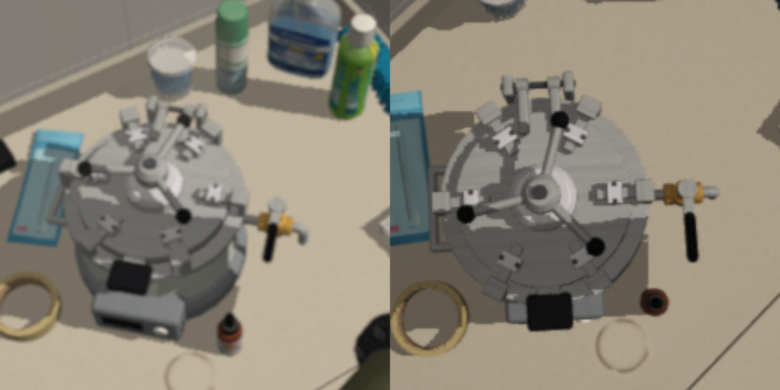

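The final views show the lid down, the wheel still at its stop, and the lever pointing to the front across the pipe with its sleeve at (380,278). The dropper, tape and pouch have not moved. I'll confirm the swept angle, then hand in.

Run:
```python
from h import *
T=ctrl.get_image("top")
q=plane(T,(378.3,246),.176)
a,b=[np.arctan2(*(plane(T,p,.176)-q)[1::-1]) for p in((410.1,244),(380.4,277.8))]
print("swept",a-b,"final dir",b)
if (a-b)%(2*np.pi)>1.45: print(ctrl.close_job())
```

```text
swept 1.5843433540994458 final dir -3.0910277598643967
the job is handed in; nothing more can be done
None
```

I pressed the lid down, turned the wheel clockwise to its stop (about 2.41 rad measured) and pushed the vent lever across the pipe to its stop. The arm is clear, the dropper, tape and pouch look unmoved in the last pictures, and the job is handed in; no verdict came back.

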